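# Tighten the gland nut of an idler roller by one flat

### The job

With the fingers alone, run the brass gland nut on the roller clockwise until it is finger-tight, that is, until it just begins to drag the steel ring beneath it round. Then fit the blue spanner over the nut and with it turn nut and ring one sixth of a turn (one flat) further, gently, and lay the spanner flat on the bench again, leaving the other parts alone.

Things in the scene. Friction and masses are not known exactly. Their poses are not given: they have to be found in the camera images.
- nut: brass hexagon nut, 40 mm across flats, 28 high (top 3 bevelled), on the roller's vertical axis; a 24 mm shaft stub rises 14 mm above it. Origin: centre of its underside, 136 mm above the bench; x is normal to a flat (red dab on that side), flats every 60 deg. Turns easily clockwise from above (0.25 N m, no rise or fall) for an unknown 0.4 to 1.4 rad, then meets the ring and drags it along
- gland_ring (a joint): steel ring, 76 mm across, 8 mm thick, under the nut, its top level with the nut's underside; white radial mark. Value: its rotation in rad, 0 at the start, growing clockwise from above. It stands still until the nut, run home, drags it, which needs about 1 N m (plus 0.25 N m per rad/s); it stays where it is left. A loaded spanner binds: ease it back into its play (8 deg each way) to lift
- turntable: locked steel turntable, 240 mm across, 38 mm high, with the grey roller (90 mm across, top 128 mm above the bench) clamped upright in its middle; only ring and nut turn. Origin on the bench, on the roller's axis
- spanner: blue ring spanner flat on the bench, 0.28 to 0.46 kg. Head: hexagon hole 43 mm across flats, right through, 16 mm thick, 59 over its outer flats. Origin: hole centre at the underside; z up; x normal to a flat of the hole. Handle: bar on edge, 14 wide, 26 high, undersides level, along -x from 29 to 188 mm. Mass centre 75 mm from the origin. Seated on the nut (resting on the ring), both origins meet
- collar: bronze shaft collar, ring 52 mm across, 18 mm high, bystander
- seal: grey polymer seal, ring 56 mm across, 10 mm high, bystander
- cone0: steel bearing cone, 48 mm across, 19 mm high, bystander
- cone1: steel bearing cone, 48 mm across, 19 mm high, bystander
- brush: red bench brush, bystander
Mind the look-alikes: they are no part of the job. There is more than one size of the turntable; the job needs the largest.

How it is judged:
On the way, in this order (a step that is already met when the one before it is completed fails the run):
1. the nut is finger-tight: turned by the fingers until the ring under it has just begun to move (1 to 12 degrees) (value of joint gland_ring between 0.017 and 0.21 rad and contact force between the fingers and nut above 0.3 N), for 0.1 s.
2. the spanner sits down over the nut (within 3 mm sideways, 6 mm of resting on the ring), ring not yet turned further (horizontal distance between spanner and nut below 0.003 m and z of spanner in the frame of nut between -0.003 and 0.006 m and value of joint gland_ring below 0.3 rad), for 0.1 s.
3. the spanner has turned the ring one sixth of a turn (value of joint gland_ring between 0.88 and 1.4 rad and horizontal distance between spanner and nut below 0.006 m), for 0.1 s.
At the end, for the whole second after the job is handed in: the ring stands 0.88 to 1.4 rad (50 to 80 degrees) from its start, and the spanner lies flat on the bench, let go and at rest (value of joint gland_ring between 0.88 and 1.4 rad and height (world z) of spanner below 0.005 m and angle between spanner's own z axis and vertical below 0.1 rad and linear speed of spanner below 0.02 m/s and contact force between the fingers and spanner below 0.1 N); the robot touches nothing.
It fails at once if the spanner is put to the nut before the nut is finger-tight (ring not yet moved 1 degree) (value of joint gland_ring below 0.015 rad and contact force between spanner and nut above 0.5 N).
It fails at once if the fingers turn the nut past finger-tight (ring beyond 12 degrees with fingers on the nut) (value of joint gland_ring above 0.21 rad and contact force between the fingers and nut above 0.3 N).
It fails at once if the ring is turned beyond 80 degrees: the seal is crushed (value of joint gland_ring above 1.4 rad).
It fails at once if the spanner is forced: over 30 N while not yet down over the nut, or over 110 N in sum at any time ((z of spanner in the frame of nut above 0.008 m and contact force between spanner and turntable above 30 N) or contact force between spanner and turntable above 110 N).
It fails at once if a bystander is moved more than 25 mm (distance of any of collar, seal, cone0, cone1, brush from where it was at the start of the episode above 0.025 m).
It also fails if it takes over 72 s, if anything falls off the work surface, if the arm or the gripper's body presses on something with over 40 N, if the wrist force passes 120 N, or if a joint passes its speed limit or range.

### The arm

A 7-joint arm with a two-finger parallel gripper is mounted at the origin on the work surface. World frame = base frame: x ahead of the robot, y to its left, z up, the work surface at z = 0. Lengths are in m, angles in rad, forces in N, time in s.
With the tool pointing down it reaches from about 0.425 to 0.875 m from the base axis. Payload 8.4 kg.
Tool frame: the origin (TCP) lies between the finger pads; the fingertips stand 19 mm ahead of it and the grasp point (between the pads) is the TCP (env.tips_ahead is the distance from the TCP to the fingertips, in m); z points along the fingers, y is the direction in which the jaws open and shut (so a half turn about z gives the same grasp; the last joint's range is limited). The gripper opens to 85 mm and grips with 20 to 120 N. Pads are 22 mm wide; open, the fingers measure 114 mm over their backs; the gripper's body (76 mm by 85 mm) begins 54 mm behind the grasp point. The pads swing forward as they close: fully open they stand 13 mm farther back than shut.
Start: joints at [1.178, 0.333, 0.04, 1.465, -0.013, 1.343, -0.059], TCP at [0.188, -0.622, 0.219] pointing down, gripper open.
Joint ranges: [-2.58, 2.58], [-0.38, 2.09], [-1.3, 1.39], [0.25, 2.4], [-1.5, 4.64], [0.08, 2.09], [-2.65, 2.65]. Speed limits (rad/s): [2.22, 2.22, 2.79, 2.79, 3.14, 3.14, 3.14].

### API

Orientations are given as a unit quaternion [w, x, y, z].
In Python, from station import env, eyes, finder gives the robot as it stands.
- The arm moves only by the tool drive_tool, never from a script. Its arguments are lists of equal length, an entry for each row: "slide": the shift along the world's x, y, z as a fraction of full scale, a list of three; "spin": the turn about the world's z as a fraction of full scale. A call has exactly 5 rows; each row is the pose to reach, as a shift and turn from the pose commanded when the call began, turning the shorter way round; what a row does not reach only later rows make up. Full scale, the value 1, is 15 cm for a shift and pi rad for a turn. A row lasts 1/12 s, in which the tool goes at most 41.7 mm and 7.16 degrees, less where a joint would pass 70% of its speed; a pose out of reach is approached as far as the arm can. A call with a number of a shift or a turn outside -1 to 1 is refused whole. A call with a gripper value outside its range is refused whole. "hand" is the opening, from 0 (shut) to 1 (fully open), set as the call begins (left out, the last holds). The fingers move at their own pace and stop on an object; "newtons" is the grip in N (left out, the last holds). Time passes only in rows, so rows that repeat a pose let the fingers close, or fill a call up. It gives the time, the measured TCP pose, the force and the opening at its end, in the units of the state.
- env.state(): the state, without advancing time (a new reading comes with each control period).
- eyes.snapshot(name): name is "side" or "top" or "wrist"; returns (picture, depth): 420x560x3 uint8, blue, green, red; 420x560 float32, m along the optical axis (not along the pixel's ray), 0 where there is no reading.
- eyes.camera_model(name): a dict with "fovy" (degrees; the focal length in pixels is half the picture's height over the tangent of half this angle, whatever the lens; pixels are square), "cx", "cy" (the principal point, pixels), "R" (3x3) and "t" (3): a world point X has camera coordinates R X + t. Camera axes: x right, y down, z forward; pixel columns grow to the right and rows downward; lengths in m; the calibration is good to about 2 mm. A picture is of the moment at which its call begins: read the wrist's pose just before it. camera_model takes no time and is no camera call; for the wrist camera it gives the pose at the moment of the call.
- env.job_done(): hands the job in, once; it reports no verdict.
Trained networks look in the newest picture that a camera, given by its name, has taken for a name from the list of things; names that differ only in an ending like _2 or _b are one class to them, and where a whole thing is asked for, a point or a joint stands for the part that bears it (a point fixed in the world has none). Each returns a list of dicts, best first, with "conf" (0 to 1); they miss things now and then, are a little off and sometimes report something else, mostly with a low value. They report only what shows in the picture. A call takes as long as a camera call. They do not tell look-alikes from the thing itself.
- finder.look_for(query, camera): "centre" ([x, y, z] in m, in world coordinates, good to about 4 mm: the middle of the surface that is visible of it).
- finder.silhouettes(query, camera): "pixels" (420x560 bool, what is visible of it).
- finder.pinpoint(query, camera): "centre" ([x, y, z] in m, in world coordinates, good to about 4 mm: a listed point, or the origin of a listed thing).
The state is a dict: "clock": time; "joints": joint angles; "qd": joint speeds; "effort": joint torques, N m; "eef_pos": TCP position; "ee_rot": TCP orientation; "contact_force": force on the tool from outside, world axes, zero at the start; "wrist_torque": the same for the moment, N m; "grip_width": finger opening in m.
Only numpy, scipy, OpenCV 4.12 (cv2) and the standard library are available. Lean on these libraries where they do the work, as an engineer would, in place of code of your own. Each camera call takes 0.05 s, during which the arm holds its last target. There are 200 camera calls.

## Working session

There is one attempt and no reset: what is moved stays moved. The work goes in short steps, Python scripts to look and compute and a tool call to move; the robot and the scene stay as the last step left them, time stands still between calls to the robot, and variables do not carry over. Pictures are saved under pics/ and viewed, about 8 in all and at most 12, crops included, and the job is handed in when it is done.

Besides the shell and the picture viewer there is one more tool, called after "Call:" by a JSON object that holds its "fn" and its "kwargs". drive_tool: Moves the arm, as the interface text tells. Its arguments: {"type":"object","properties":{"slide":{"type":"array","items":{"type":"array","items":{"type":"number"}}},"spin":{"type":"array","items":{"type":"number"}},"hand":{"type":"number"},"newtons":{"type":"number"}},"required":["slide","spin"]}

```bash
ls; mkdir -p pics
python3 - <<'E'
from station import env, eyes, finder
import cv2,numpy as np
s=env.state(); print({k:np.round(v,3).tolist() for k,v in s.items()})
for n in ("top","side"):
    p,d=eyes.snapshot(n); cv2.imwrite(f"pics/{n}0.png",p); np.save(f"pics/{n}0.npy",d)
    m=eyes.camera_model(n); print(n,m["fovy"],m["cx"],m["cy"],np.round(m["R"],3).tolist(),np.round(m["t"],3).tolist())
    for q in ("nut","turntable","spanner"):
        print(n,q,[(round(r["conf"],2),np.round(r["centre"],3).tolist()) for r in finder.pinpoint(q,n)])
E
```

```text
pics
{'clock': 0.0, 'joints': [1.178, 0.334, 0.04, 1.466, -0.013, 1.343, -0.058], 'qd': [0.001, -0.001, -0.001, -0.001, -0.001, 0.0, -0.001], 'effort': [0.001, -65.855, 1.366, -40.556, 0.017, 0.012, -0.0], 'eef_pos': [0.188, -0.622, 0.218], 'ee_rot': [-0.001, 0.989, 0.146, -0.0], 'contact_force': [-0.549, -0.097, 0.884], 'wrist_torque': [-0.065, -0.019, -0.065], 'grip_width': 0.086}
top 53.732901997528835 279.58546354417314 209.11970427926707 [[0.007, -1.0, -0.018], [-0.996, -0.006, -0.085], [0.085, 0.019, -0.996]] [0.048, 0.544, 1.218]
top nut [(0.68, [0.592, 0.202, 0.137]), (0.66, [0.317, 0.368, 0.096]), (0.4, [0.313, 0.148, 0.096])]
top turntable [(0.88, [0.584, 0.196, -0.001]), (0.8, [0.31, 0.149, -0.001]), (0.67, [0.32, 0.368, -0.001])]
top spanner [(0.83, [0.647, -0.241, -0.0])]
side 55.01740679218244 273.08537358840033 211.8944749892138 [[0.999, -0.045, 0.022], [-0.008, -0.583, -0.812], [0.05, 0.811, -0.583]] [-0.535, 0.106, 0.891]
side nut [(0.65, [0.309, 0.146, 0.098]), (0.58, [0.318, 0.367, 0.096]), (0.54, [0.59, 0.201, 0.139])]
side turntable [(0.88, [0.315, 0.367, 0.001]), (0.76, [0.31, 0.142, -0.002]), (0.66, [0.59, 0.199, 0.002])]
side spanner [(0.73, [0.651, -0.243, -0.001])]
```

View pics/top0.png

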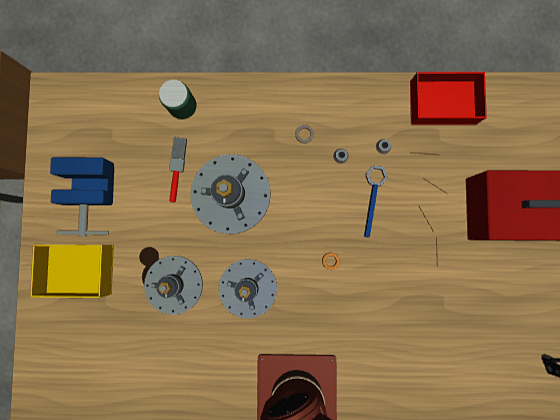

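View pics/side0.png

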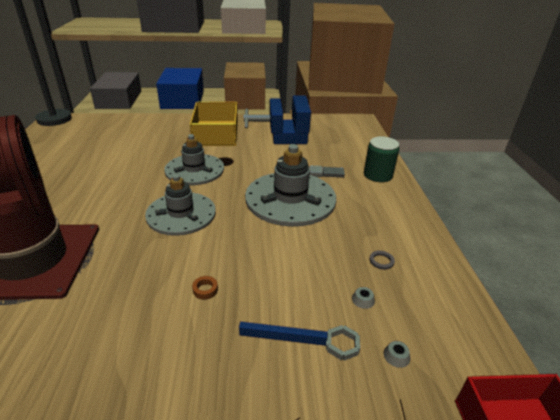

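Look-alike turntables (top picture): (230,193) is the largest and my choice; (173,285) and (248,288) are smaller decoys. The only spanner has its head at (376,175). I'll move over the spanner for a wrist look, then on to the nut.

Call:
{"fn": "drive_tool", "kwargs": {"slide": [[0.16,0.17,0.04],[0.32,0.34,0.08],[0.48,0.51,0.12],[0.64,0.68,0.16],[0.8,0.85,0.2]], "spin": [0,0,0,0,0], "hand": 1}}

```text
clock: 0.82
eef_pos: [0.3091, -0.4933, 0.2496]
ee_rot: [0.0, 0.989, 0.146, 0.0]
contact_force: [0.2, -0.5, -0.6]
grip_width: 0.0854
```

Call:
{"fn": "drive_tool", "kwargs": {"slide": [[0.16,0.17,0.04],[0.32,0.34,0.08],[0.48,0.51,0.12],[0.64,0.68,0.16],[0.8,0.85,0.2]], "spin": [0,0,0,0,0]}}

```text
clock: 1.23
eef_pos: [0.4291, -0.3657, 0.2797]
ee_rot: [0.0, 0.989, 0.146, 0.0]
contact_force: [0.7, -0.6, 0.7]
grip_width: 0.0852
```

Call:
{"fn": "drive_tool", "kwargs": {"slide": [[0.16,0.17,0.04],[0.32,0.34,0.08],[0.48,0.51,0.12],[0.64,0.68,0.16],[0.8,0.85,0.2]], "spin": [0,0,0,0,0]}}

```text
clock: 1.65
eef_pos: [0.5491, -0.2383, 0.3096]
ee_rot: [0.0, 0.989, 0.146, 0.0]
contact_force: [0.8, -0.5, 0.1]
grip_width: 0.0856
```

```bash
cat > h.py <<'E'
from station import env, eyes, finder
import cv2,numpy as np
def st():
    s=env.state(); q=s["ee_rot"]; w,x,y,z=q
    # tool y axis (jaw) heading, tool x heading
    xa=np.array([1-2*(y*y+z*z),2*(x*y+w*z)])
    print("t",round(s["clock"],2),"p",np.round(s["eef_pos"],4).tolist(),"xhead",round(np.degrees(np.arctan2(xa[1],xa[0])),2),"F",np.round(s["contact_force"],1).tolist(),"M",np.round(s["wrist_torque"],2).tolist(),"w",round(s["grip_width"],4),"j7",round(s["joints"][6],2))
    return s
def f_of(m): return 210/np.tan(np.radians(m["fovy"])/2)
def proj(m,X):
    c=np.asarray(X)@np.array(m["R"]).T+m["t"]; f=f_of(m)
    return np.stack([m["cx"]+f*c[...,0]/c[...,2],m["cy"]+f*c[...,1]/c[...,2]],-1)
def unproj_plane(m,uv,z):
    uv=np.atleast_2d(uv).astype(float); f=f_of(m); R=np.array(m["R"])
    d=np.c_[(uv[:,0]-m["cx"])/f,(uv[:,1]-m["cy"])/f,np.ones(len(uv))]@R
    o=-R.T@np.array(m["t"]); return o+d*((z-o[2])/d[:,2])[:,None]
def cloud(m,d):
    f=f_of(m);v,u=np.mgrid[0:420,0:560]; c=np.stack([(u-m["cx"])/f*d,(v-m["cy"])/f*d,d],-1)
    return (c-np.array(m["t"]))@np.array(m["R"])
def snap(name,fn):
    m=eyes.camera_model(name); p,d=eyes.snapshot(name); cv2.imwrite(f"pics/{fn}.png",p)
    import pickle; pickle.dump((m,p,d),open(f"pics/{fn}.pkl","wb")); return m,p,d
E
python3 - <<'E'
from h import *
st(); m,p,d=snap("wrist","w1"); print(np.round(-np.array(m["R"]).T@m["t"],3),np.round(m["R"],2).tolist(),m["fovy"])
print([(r["conf"],r["centre"]) for r in finder.pinpoint("spanner","wrist")])
E
```

```text
t 1.65 p [0.5491, -0.2383, 0.3096] xhead 16.82 F [0.8, -0.5, 0.1] M [-0.05, -0.05, 0.03] w 0.0856 j7 -0.99
[ 0.624 -0.216  0.465] [[0.29, -0.96, -0.0], [-0.91, -0.28, 0.31], [-0.29, -0.09, -0.95]] 64.59563107165339
[(0.74, [0.6479, -0.2374, 0.0012])]
```

View pics/w1.png

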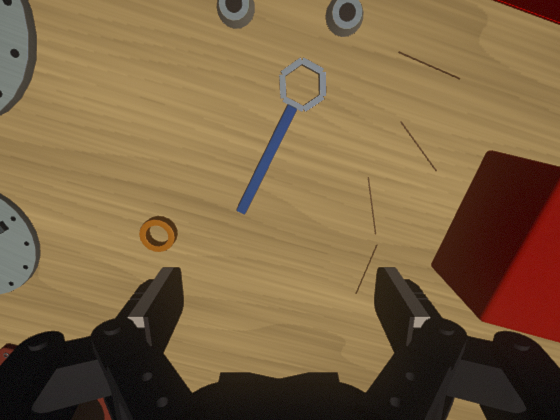

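The wrist view shows the spanner's hole at (303,85), its handle end at (241,211), the cones at (235,8) and (346,12), and the collar at (158,234). Next the nut.

Call:
{"fn": "drive_tool", "kwargs": {"slide": [[0,0.2,0.03],[0,0.4,0.06],[0,0.6,0.09],[0,0.8,0.1],[0,0.97,0.1]], "spin": [0,0,0,0,0]}}

```text
clock: 2.17
eef_pos: [0.5481, -0.0923, 0.3248]
ee_rot: [0.0, 0.989, 0.147, 0.001]
contact_force: [0.2, -0.0, -0.1]
grip_width: 0.0856
```

Call:
{"fn": "drive_tool", "kwargs": {"slide": [[0,0.2,0.0],[0,0.4,0.0],[0,0.6,0.0],[0,0.8,0.0],[0,0.97,0.0]], "spin": [0,0,0,0,0]}}

```text
clock: 2.58
eef_pos: [0.5478, 0.0532, 0.3243]
ee_rot: [-0.0, 0.989, 0.147, 0.0]
contact_force: [-0.6, -0.3, 0.1]
grip_width: 0.0857
```

Call:
{"fn": "drive_tool", "kwargs": {"slide": [[0,0.2,0.0],[0,0.4,0.0],[0,0.6,0.0],[0,0.8,0.0],[0,0.97,0.0]], "spin": [0,0,0,0,0]}}

```text
clock: 3.0
eef_pos: [0.5478, 0.1986, 0.3242]
ee_rot: [-0.0, 0.989, 0.147, 0.0]
contact_force: [0.6, 0.2, -0.1]
grip_width: 0.0858
```

Run:
```python
from h import *
import pickle
m,p,d=pickle.load(open("pics/w1.pkl","rb")); P=cloud(m,d)
b,g,r=[p[...,i].astype(int) for i in range(3)]
near=(abs(P[...,0]-.58)<.16)&(abs(P[...,1]+.23)<.12)&(d>0)
blue=near&(b>g+25)&(b>r+50)&(P[...,2]>.018)
B=P[blue]; print("blue",len(B),"z",np.round(np.percentile(B[:,2],[10,50,90]),4))
c=B.mean(0); ax=np.linalg.svd(B[:,:2]-c[:2],full_matrices=False)[2][0]; ax*=np.sign(ax[0]); t=(B[:,:2]-c[:2])@ax
print("axis deg",np.degrees(np.arctan2(ax[1],ax[0])),"ends",c[:2]+ax*t.min(),c[:2]+ax*t.max())
e=c[:2]+ax*(t.min()+t.max())/2; print("origin by handle",e+ax*0.1085)
hd=near&(P[...,2]>.010)&(P[...,2]<.021)&~blue&(np.hypot(P[...,0]-.648,P[...,1]+.24)<.045)
H=P[hd]; print("head",len(H),"z",np.median(H[:,2]),cv2.minEnclosingCircle(H[:,:2].astype(np.float32)),H.mean(0))
# hole by unprojecting hole contour at z=.016
st(); m,p,d=snap("wrist","w2"); P=cloud(m,d)
uv=proj(m,np.array([[.589,.2,.164]]))[0]; print("nut px",uv)
for q in ("nut","turntable"): print(q,[(r["conf"],np.round(r["centre"],4)) for r in finder.pinpoint(q,"wrist")])
for z0,z1 in((.160,.168),(.174,.182),(.124,.132),(.133,.140)):
    Q=P[(P[...,2]>z0)&(P[...,2]<z1)&(np.hypot(P[...,0]-.589,P[...,1]-.2)<.06)&(d>0)]; 
    if len(Q)>3: print(z0,len(Q),np.round(Q.mean(0),4),cv2.minEnclosingCircle(Q[:,:2].astype(np.float32)))
u,v=int(uv[0]),int(uv[1]); x0,y0=max(u-70,0),max(v-55,0)
cv2.imwrite("pics/w2c.png",cv2.resize(p[y0:y0+110,x0:x0+140],None,fx=5,fy=5,interpolation=cv2.INTER_CUBIC)); print(x0,y0)
```

```text
blue 992 z [0.026  0.027  0.0281]
axis deg -9.798767495826274 ends [ 0.4648933  -0.20802944] [ 0.61938085 -0.23471065]
origin by handle [ 0.64905423 -0.23983547]
head 915 z 0.01688812271037214 ((0.642270028591156, -0.2395409494638443), 0.037878137081861496) [ 0.64987037 -0.23982887  0.01676957]
t 3.0 p [0.5478, 0.1986, 0.3242] xhead 16.87 F [0.6, 0.2, -0.1] M [0.03, -0.02, 0.01] w 0.0858 j7 -1.79
nut px [289.7568128  141.63458387]
nut [(0.83, array([0.3115, 0.147 , 0.0966])), (0.58, array([0.3137, 0.3665, 0.094 ]))]
turntable [(0.81, array([ 0.5883,  0.2001, -0.0025])), (0.75, array([0.3089, 0.1426, 0.0013])), (0.71, array([ 0.3212,  0.3673, -0.0007])), (0.36, array([ 6.704e-01,  3.700e-01, -1.000e-04]))]
0.16 1011 [0.5905 0.2013 0.164 ] ((0.5890153646469116, 0.20082193613052368), 0.02306322380900383)
0.174 533 [0.5895 0.2009 0.1786] ((0.5890750288963318, 0.2007392942905426), 0.011904901824891567)
0.124 467 [0.5995 0.2066 0.1286] ((0.5891287922859192, 0.20072969794273376), 0.04104693979024887)
0.133 2764 [0.5917 0.202  0.1369] ((0.5890455842018127, 0.20054440200328827), 0.03800321742892265)
219 86
```

View pics/w2c.png

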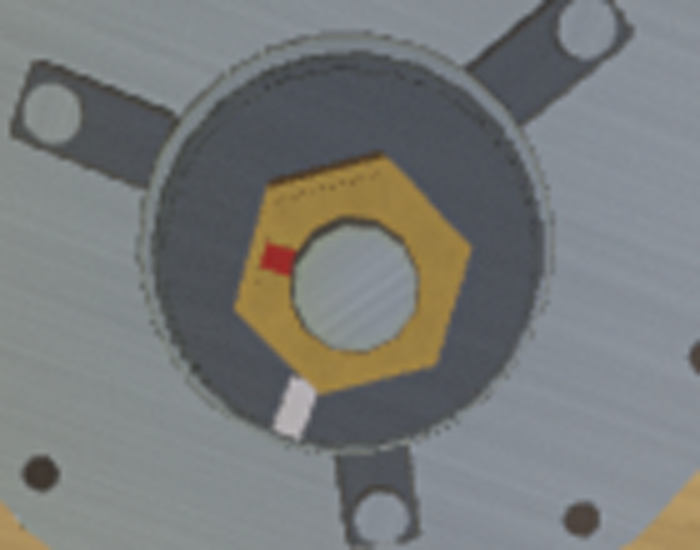

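The crop shows the large unit: nut with its red dab on the left (280,260), stub at (355,285) and the white ring mark at (295,408).

```bash
cat >> h.py <<'E'
C=np.array([.589,.2007])
def hexfit(m,p,d):
    P=cloud(m,d); r=np.hypot(P[...,0]-C[0],P[...,1]-C[1])
    a=p.astype(int); brass=(a[...,2]>a[...,0]+50)&(a[...,1]>a[...,0]+25)
    M=(abs(P[...,2]-.164)<.0025)&(r<.026)&(d>0)
    uv=np.argwhere(M)[:,::-1]; Q=unproj_plane(m,uv,.164)[:,:2]
    best=[]
    for t in np.arange(0,60,.25):
        w=0
        for k in (0,60,120):
            n=np.array([np.cos(np.radians(t+k)),np.sin(np.radians(t+k))]); s=Q@n; w+=np.ptp(s)
        best.append((w/3,t))
    w,t=min(best); cs=[]
    for k in (0,60,120):
        n=np.array([np.cos(np.radians(t+k)),np.sin(np.radians(t+k))]); s=Q@n; cs.append((n,(s.max()+s.min())/2))
    c=np.linalg.lstsq(np.array([x[0] for x in cs]),np.array([x[1] for x in cs]),rcond=None)[0]
    W=(a.min(-1)>150)&(abs(P[...,2]-.137)<.005)&(r>.022)&(r<.037); mk=None
    if W.sum()>5:
        q=unproj_plane(m,np.argwhere(W)[:,::-1],.136)[:,:2]-c; mk=np.degrees(np.arctan2(*q.mean(0)[::-1]))
    print("hex ang",t,"width",w,"centre",c,"ring mark",mk,W.sum()); return t,c,mk
E
python3 - <<'E'
from h import *
import pickle
hexfit(*pickle.load(open("pics/w2.pkl","rb")))
E
```

```text
hex ang 31.0 width 0.03967071870355468 centre [0.58929555 0.20082509] ring mark 177.31538958093265 57
```

Call:
{"fn": "drive_tool", "kwargs": {"slide": [[0.056,0.003,0],[0.112,0.006,0],[0.168,0.009,0],[0.224,0.012,0],[0.276,0.015,0]], "spin": [0.0386,0.0771,0.1157,0.1543,0.1928]}}

```text
clock: 3.57
eef_pos: [0.5906, 0.1969, 0.324]
ee_rot: [0.0, 0.9, 0.436, -0.0]
contact_force: [0.6, 0.0, 0.3]
grip_width: 0.0857
```

Call:
{"fn": "drive_tool", "kwargs": {"slide": [[0,0,-0.08],[0,0,-0.16],[0,0,-0.24],[0,0,-0.32],[0,0,-0.4]], "spin": [0.0386,0.0771,0.1157,0.1543,0.1928]}}

```text
clock: 3.98
eef_pos: [0.5901, 0.1969, 0.2634]
ee_rot: [0.0, 0.729, 0.685, -0.0]
contact_force: [-0.5, -0.7, -0.3]
grip_width: 0.0854
```

Call:
{"fn": "drive_tool", "kwargs": {"slide": [[0,0,-0.08],[0,0,-0.16],[0,0,-0.24],[0,0,-0.32],[0,0,-0.4]], "spin": [0.0386,0.0771,0.1157,0.1543,0.1928]}}

```text
clock: 4.4
eef_pos: [0.5901, 0.1968, 0.2034]
ee_rot: [0.0, 0.491, 0.871, -0.001]
contact_force: [0.0, 0.1, -0.4]
grip_width: 0.0856
```

Run:
```python
from h import *
st(); hexfit(*snap("wrist","w3"))
```

```text
t 4.4 p [0.5901, 0.1968, 0.2034] xhead 121.16 F [0.0, 0.1, -0.4] M [-0.02, 0.06, -0.01] w 0.0856 j7 -0.08
hex ang 31.0 width 0.03978605575261162 centre [0.58838773 0.20142598] ring mark 179.49349076265082 130
```

Call:
{"fn": "drive_tool", "kwargs": {"slide": [[-0.007,0.027,0],[-0.007,0.027,-0.1],[-0.007,0.027,-0.2],[-0.007,0.027,-0.3],[-0.007,0.027,-0.3]], "spin": [0,0,0,0,0]}}

```text
clock: 4.87
eef_pos: [0.5878, 0.2019, 0.1572]
ee_rot: [-0.001, 0.495, 0.869, -0.001]
contact_force: [0.4, -0.3, 0.4]
grip_width: 0.0852
```

Call:
{"fn": "drive_tool", "kwargs": {"slide": [[0,0,0],[0,0,0],[0,0,0],[0,0,0],[0,0,0]], "spin": [0,0,0,0,0], "hand": 0, "newtons": 40}}

```text
clock: 5.28
eef_pos: [0.5889, 0.2033, 0.1599]
ee_rot: [0.0, 0.493, 0.87, 0.0]
contact_force: [-0.4, 0.1, 2.0]
grip_width: 0.0254
```

Call:
{"fn": "drive_tool", "kwargs": {"slide": [[0,0,0],[0,0,0],[0,0,0],[0,0,0],[0,0,0]], "spin": [0,0,0,0,0]}}

```text
clock: 5.7
eef_pos: [0.5881, 0.2028, 0.1601]
ee_rot: [-0.0, 0.493, 0.87, -0.001]
contact_force: [-4.9, -3.0, 8.0]
grip_width: 0.0218
```

Run:
```python
from h import *
st()
```

```text
t 5.7 p [0.5881, 0.2028, 0.1601] xhead 120.92 F [-4.9, -3.0, 8.0] M [-0.75, 1.39, -0.03] w 0.0218 j7 -0.11
```

Run:
```python
from h import *
st(); print(env.tips_ahead); m,p,d=snap("wrist","w4"); q=snap("side","s4")[1]
cv2.imwrite("pics/v4.png",np.vstack([cv2.resize(p[150:420,100:460],(640,480))[:300],cv2.resize(q[120:220,230:360],(390,300),interpolation=cv2.INTER_CUBIC)[:, :640] if 0 else cv2.copyMakeBorder(cv2.resize(q[120:220,230:360],(390,300),interpolation=cv2.INTER_CUBIC),0,0,0,250,0)]))
```

```text
t 5.7 p [0.5881, 0.2028, 0.1601] xhead 120.92 F [-4.9, -3.0, 8.0] M [-0.75, 1.39, -0.03] w 0.0218 j7 -0.11
0.019
```

View pics/v4.png

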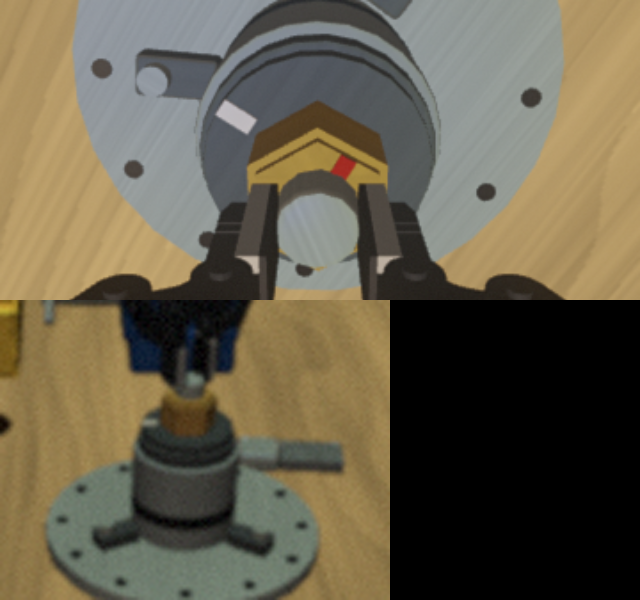

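Run:
```python
from h import *
import pickle
m,p,d=pickle.load(open("pics/w4.pkl","rb")); P=cloud(m,d); f=.5625
for x,y in((262,190),(262,210),(372,190),(290,185),(318,225),(318,150),(250,182),(340,165),(230,110),(262,240)):
    u,v=int(100+x*f),int(150+y*f); print((x,y),np.round(P[v,u],4))
m2,p2,d2=pickle.load(open("pics/s4.pkl","rb")); P2=cloud(m2,d2)
for x,y in((190,395),(190,372),(200,365),(170,360)): u,v=230+x//3,120+y//3; print("side",(u,v),np.round(P2[v-100 if 0 else 120+(y-300)//3,u],4))
d0=np.load("pics/top0.npy"); P0=cloud(eyes.camera_model("top"),d0); M=(np.hypot(P0[...,0]-.589,P0[...,1]-.2)<.009); print("top stub z",np.median(P0[M],0))
```

```text
(262, 190) [0.5701 0.2045 0.1796]
(262, 210) [0.5709 0.2052 0.1911]
(372, 190) [0.5943 0.2188 0.1793]
(290, 185) [0.5781 0.2043 0.1689]
(318, 225) [0.5877 0.2024 0.1786]
(318, 150) [0.5799 0.2154 0.1644]
(250, 182) [0.5689 0.1961 0.1619]
(340, 165) [0.5873 0.2155 0.1656]
(230, 110) [0.5546 0.2037 0.1378]
(262, 240) [0.5719 0.2059 0.2046]
side (293, 251) [0.5886 0.1886 0.1697]
side (293, 244) [0.5896 0.2062 0.1796]
side (296, 241) [0.5969 0.2101 0.1858]
side (286, 240) [0.5702 0.1867 0.1996]
top stub z [0.58859122 0.19948032 0.17667389]
```

Run:
```python
from h import *
import pickle
for n,tz in(("w1",.3096),("w2",.3242),("w3",.2034),("w4",.1601)):
    m,p,d=pickle.load(open(f"pics/{n}.pkl","rb")); P=cloud(m,d)
    M=(d>0)&(d<(.30))
    rows=np.argwhere(M.sum(1)>6)[:,0]
    dd=np.where(M,1,0); r0=rows[0]
    for r in (r0+1,r0+4,r0+10,r0+20):
        c=np.argwhere(M[r])[:,0]; print(n,tz,"row",r,"cols",c[0],c[-1],"z",np.round(np.percentile(P[r,c,2],[0,50,100]),4))
```

```text
w1 0.3096 row 268 cols 161 396 z [0.3367 0.3411 0.3419]
w1 0.3096 row 271 cols 159 398 z [0.3371 0.3433 0.3448]
w1 0.3096 row 277 cols 155 402 z [0.3365 0.3481 0.3497]
w1 0.3096 row 287 cols 138 419 z [0.3362 0.3508 0.3566]
w2 0.3242 row 132 cols 283 296 z [0.1767 0.178  0.1792]
w2 0.3242 row 135 cols 280 300 z [0.1758 0.1787 0.1797]
w2 0.3242 row 141 cols 278 302 z [0.178  0.1788 0.18  ]
w2 0.3242 row 151 cols 280 288 z [0.1794 0.1797 0.1802]
w3 0.2034 row 1 cols 0 387 z [0.0171 0.0275 0.031 ]
w3 0.2034 row 4 cols 0 389 z [0.018  0.0275 0.0302]
w3 0.2034 row 10 cols 0 393 z [0.0194 0.0277 0.0298]
w3 0.2034 row 20 cols 0 64 z [0.0239 0.0288 0.0452]
w4 0.1601 row 1 cols 0 559 z [-0.0009  0.0011  0.0298]
w4 0.1601 row 4 cols 0 559 z [-0.0017  0.0011  0.0297]
w4 0.1601 row 10 cols 0 559 z [-0.002   0.0011  0.0295]
w4 0.1601 row 20 cols 0 559 z [-0.0009  0.0012  0.0305]
```

The fingers stand on the stub. In depth, the fingertips lie about 17 to 27 mm behind the reported TCP, not 19 mm ahead of it. I'll open, go about 35 mm lower, and check by depth before closing.

Call:
{"fn": "drive_tool", "kwargs": {"slide": [[0,0,0],[0,0,0],[0,0,0],[0,0,0],[0,0,0]], "spin": [0,0,0,0,0], "hand": 1}}

```text
clock: 6.22
eef_pos: [0.5886, 0.2032, 0.1591]
ee_rot: [-0.0, 0.493, 0.87, 0.0]
contact_force: [-0.1, 0.7, 0.3]
grip_width: 0.0801
```

Call:
{"fn": "drive_tool", "kwargs": {"slide": [[0,0,-0.04],[0,0,-0.08],[0,0,-0.12],[0,0,-0.16],[0,0,-0.16]], "spin": [0,0,0,0,0]}}

```text
clock: 6.63
eef_pos: [0.5878, 0.2027, 0.1332]
ee_rot: [-0.001, 0.493, 0.87, -0.001]
contact_force: [-0.4, 0.1, -0.1]
grip_width: 0.0852
```

Run:
```python
from h import *
st(); m,p,d=snap("wrist","w5"); P=cloud(m,d); hexfit(m,p,d)
M=(d>0)&(P[...,2]>.145)&(np.hypot(P[...,0]-.589,P[...,1]-.2)>.032)
for r in range(200,300,4):
    c=np.argwhere(M[r])[:,0]
    if len(c)>4: print(r,c[0],c[-1],np.round(np.percentile(P[r,c,2],[0,50,100]),4)); 
    if len(c)>4 and r>280: break
q=snap("side","s5")[1]
cv2.imwrite("pics/v5.png",np.hstack([p[150:420,100:460],cv2.resize(q[100:220,230:360],(292,270),interpolation=cv2.INTER_CUBIC)]))
```

```text
t 6.63 p [0.5878, 0.2027, 0.1332] xhead 120.94 F [-0.4, 0.1, -0.1] M [-0.01, -0.02, 0.02] w 0.0852 j7 -0.12
hex ang 31.25 width 0.039611208220282586 centre [0.58807347 0.20191223] ring mark -179.13869448738382 258
268 161 396 [0.1618 0.1647 0.1656]
272 159 398 [0.1605 0.1676 0.1686]
276 156 401 [0.1599 0.1707 0.1725]
280 147 410 [0.1613 0.1733 0.175 ]
284 141 416 [0.1587 0.1731 0.178 ]
```

View pics/v5.png

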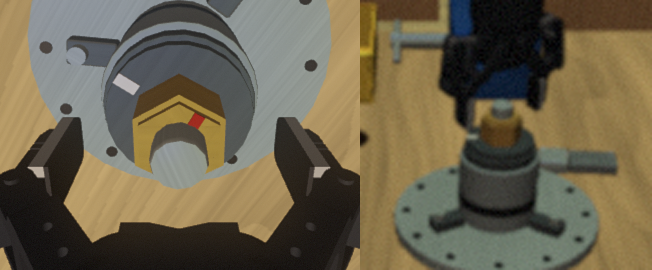

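Call:
{"fn": "drive_tool", "kwargs": {"slide": [[0,0,-0.03],[0,0,-0.073],[0,0,-0.073],[0,0,-0.073],[0,0,-0.073]], "spin": [0,0,0,0,0]}}

```text
clock: 7.15
eef_pos: [0.5886, 0.2032, 0.1242]
ee_rot: [-0.0, 0.493, 0.87, -0.0]
contact_force: [0.6, -0.3, -0.1]
grip_width: 0.085
```

Call:
{"fn": "drive_tool", "kwargs": {"slide": [[0,0,0],[0,0,0],[0,0,0],[0,0,0],[0,0,0]], "spin": [0,0,0,0,0], "hand": 0, "newtons": 50}}

```text
clock: 7.57
eef_pos: [0.588, 0.2028, 0.1247]
ee_rot: [-0.0, 0.493, 0.87, -0.001]
contact_force: [-5.9, -2.9, 8.2]
grip_width: 0.0391
```

Call:
{"fn": "drive_tool", "kwargs": {"slide": [[0,0,0],[0,0,0],[0,0,0],[0,0,0],[0,0,0]], "spin": [0,0,0,0,0]}}

```text
clock: 7.98
eef_pos: [0.588, 0.2028, 0.1247]
ee_rot: [-0.0, 0.493, 0.87, -0.001]
contact_force: [-5.0, -3.3, 6.2]
grip_width: 0.0393
```

Run:
```python
from h import *
st(); m,p,d=snap("wrist","w6"); P=cloud(m,d); hexfit(m,p,d)
M=(d>0)&(d<.19)
for r in range(200,300,6):
    c=np.argwhere(M[r])[:,0]
    if len(c)>4: print(r,c[0],c[-1],np.round(np.percentile(P[r,c,2],[0,50,100]),4))
```

```text
t 7.98 p [0.588, 0.2028, 0.1247] xhead 120.95 F [-5.0, -3.3, 6.2] M [-0.57, 1.13, 0.07] w 0.0393 j7 -0.13
hex ang 25.0 width 0.043228164787326474 centre [0.58718319 0.20286961] ring mark -177.0784218059976 288
200 214 343 [0.0996 0.1292 0.1384]
206 210 346 [0.1097 0.1358 0.1386]
212 207 350 [0.1144 0.1365 0.1385]
218 204 353 [0.115  0.1367 0.1389]
224 201 355 [0.1151 0.1366 0.1386]
230 199 357 [0.115  0.1367 0.1384]
236 198 358 [0.1162 0.1371 0.1448]
242 197 360 [0.1153 0.1373 0.1522]
248 197 360 [0.1166 0.1376 0.1574]
254 198 359 [0.1164 0.1408 0.1625]
260 198 359 [0.1165 0.1491 0.1625]
266 199 357 [0.1172 0.1548 0.1655]
272 201 356 [0.1287 0.1604 0.1665]
278 200 357 [0.1564 0.164  0.1661]
284 197 360 [0.1609 0.1649 0.1694]
290 195 362 [0.1613 0.1666 0.1738]
296 192 365 [0.1614 0.1712 0.1793]
```

Gripped on the flats (39.3 mm wide). I'll turn clockwise, with the first 20° certain to be free.

Call:
{"fn": "drive_tool", "kwargs": {"slide": [[0,0,0],[0,0,0],[0,0,0],[0,0,0],[0,0,0]], "spin": [-0.022,-0.044,-0.066,-0.088,-0.11]}}

```text
clock: 8.45
eef_pos: [0.5888, 0.2031, 0.1247]
ee_rot: [0.0, 0.636, 0.771, 0.0]
contact_force: [-0.6, -1.2, 3.5]
grip_width: 0.039
```

Run:
```python
from h import *
st(); hexfit(*snap("wrist","w7"))
```

```text
t 8.45 p [0.5888, 0.2031, 0.1247] xhead 100.96 F [-0.6, -1.2, 3.5] M [-0.16, 0.09, 0.27] w 0.039 j7 -0.45
hex ang 17.25 width 0.04296163095744843 centre [0.58902484 0.20357393] ring mark -176.65655343285536 168
```

Call:
{"fn": "drive_tool", "kwargs": {"slide": [[0,0,0],[0,0,0],[0,0,0],[0,0,0],[0,0,0]], "spin": [-0.006,-0.012,-0.018,-0.024,-0.024]}}

```text
clock: 8.92
eef_pos: [0.5889, 0.2032, 0.1247]
ee_rot: [0.0, 0.664, 0.748, 0.0]
contact_force: [-1.2, -1.1, 4.8]
grip_width: 0.0392
```

```bash
python3 -c "
from h import *
st()"
```

```text
t 8.92 p [0.5889, 0.2032, 0.1247] xhead 96.82 F [-1.2, -1.1, 4.8] M [-0.32, 0.19, -0.09] w 0.0392 j7 -0.52
```

Call:
{"fn": "drive_tool", "kwargs": {"slide": [[0,0,0],[0,0,0],[0,0,0],[0,0,0],[0,0,0]], "spin": [-0.006,-0.012,-0.018,-0.024,-0.024]}}

```text
clock: 9.33
eef_pos: [0.5891, 0.2032, 0.1247]
ee_rot: [0.0, 0.692, 0.722, 0.0]
contact_force: [1.1, -0.8, 4.8]
grip_width: 0.0388
```

```bash
python3 -c "
from h import *
st()"
```

```text
t 9.33 p [0.5891, 0.2032, 0.1247] xhead 92.49 F [1.1, -0.8, 4.8] M [-0.26, 0.05, -0.06] w 0.0388 j7 -0.59
```

Call:
{"fn": "drive_tool", "kwargs": {"slide": [[0,0,0],[0,0,0],[0,0,0],[0,0,0],[0,0,0]], "spin": [-0.0045,-0.009,-0.0135,-0.018,-0.0225]}}

```text
clock: 9.75
eef_pos: [0.5893, 0.2032, 0.1247]
ee_rot: [0.0, 0.716, 0.698, 0.001]
contact_force: [1.0, -0.8, 5.1]
grip_width: 0.0394
```

```bash
python3 -c "
from h import *
st()"
```

```text
t 9.75 p [0.5893, 0.2032, 0.1247] xhead 88.48 F [1.0, -0.8, 5.1] M [-0.23, -0.22, 0.25] w 0.0394 j7 -0.65
```

Call:
{"fn": "drive_tool", "kwargs": {"slide": [[0,0,0],[0,0,0],[0,0,0],[0,0,0],[0,0,0]], "spin": [-0.0045,-0.009,-0.0135,-0.018,-0.0225]}}

```text
clock: 10.17
eef_pos: [0.5894, 0.2032, 0.1247]
ee_rot: [0.0, 0.741, 0.672, 0.001]
contact_force: [1.9, -1.3, 5.9]
grip_width: 0.0391
```

```bash
python3 -c "
from h import *
st()"
```

```text
t 10.17 p [0.5894, 0.2032, 0.1247] xhead 84.39 F [1.9, -1.3, 5.9] M [-0.27, -0.46, 0.3] w 0.0391 j7 -0.72
```

Call:
{"fn": "drive_tool", "kwargs": {"slide": [[0,0,0],[0,0,0],[0,0,0],[0,0,0],[0,0,0]], "spin": [-0.0045,-0.009,-0.0135,-0.018,-0.0225]}}

```text
clock: 10.58
eef_pos: [0.5896, 0.2031, 0.1247]
ee_rot: [0.0, 0.764, 0.645, 0.001]
contact_force: [4.6, -0.7, 5.0]
grip_width: 0.0394
```

```bash
python3 -c "
from h import *
st()"
```

```text
t 10.58 p [0.5896, 0.2031, 0.1247] xhead 80.31 F [4.6, -0.7, 5.0] M [-0.25, -0.88, 0.53] w 0.0394 j7 -0.79
```

Call:
{"fn": "drive_tool", "kwargs": {"slide": [[0,0,0],[0,0,0],[0,0,0],[0,0,0],[0,0,0]], "spin": [-0.0045,-0.009,-0.0135,-0.018,-0.0225]}}

```text
clock: 11.0
eef_pos: [0.5897, 0.2031, 0.1247]
ee_rot: [0.001, 0.786, 0.618, 0.001]
contact_force: [5.3, -1.2, 4.2]
grip_width: 0.0393
```

```bash
python3 -c "
from h import *
st()"
```

```text
t 11.0 p [0.5897, 0.2031, 0.1247] xhead 76.3 F [5.3, -1.2, 4.2] M [-0.32, -1.16, 1.1] w 0.0393 j7 -0.85
```

```bash
cat >> h.py <<'E'
def mark(m,p,d):
    P=cloud(m,d); a=p.astype(int); r=np.hypot(P[...,0]-C[0],P[...,1]-C[1])
    R=(abs(P[...,2]-.137)<.004)&(r<.042)&(d>0)
    (cx,cy),rad=cv2.minEnclosingCircle(unproj_plane(m,np.argwhere(R)[:,::-1],.136)[:,:2].astype(np.float32))
    W=(a.min(-1)>150)&R&(r>.022)&(r<.0365)
    if W.sum()<8: print("no mark"); return
    q=unproj_plane(m,np.argwhere(W)[:,::-1],.136)[:,:2]
    f=lambda c:round(np.degrees(np.arctan2(*(q.mean(0)-c)[::-1]))%360,2)
    print("mark by C",f(C),"by circle",f((cx,cy)),"circ",np.round((cx,cy,rad),4),W.sum())
E
python3 - <<'E'
from h import *
import pickle
st(); snap("wrist","w8"); snap("top","t8")
for n in ("w2","w3","w5","w6","w7","w8"): print(n); mark(*pickle.load(open(f"pics/{n}.pkl","rb")))
E
```

```text
t 11.0 p [0.5897, 0.2031, 0.1247] xhead 76.3 F [5.3, -1.2, 4.2] M [-0.32, -1.16, 1.1] w 0.0393 j7 -0.85
w2
mark by C 177.07 by circle 177.28 circ [0.589  0.2008 0.0379] 55
w3
mark by C 178.15 by circle 178.54 circ [0.589  0.2009 0.0382] 123
w5
mark by C 178.62 by circle 179.23 circ [0.5886 0.201  0.0384] 247
w6
mark by C 178.75 by circle 181.25 circ [0.5881 0.202  0.0379] 275
w7
mark by C 178.43 by circle 180.49 circ [0.5884 0.2019 0.0378] 157
w8
no mark
```

Call:
{"fn": "drive_tool", "kwargs": {"slide": [[0,0,0],[0,0,0],[0,0,0],[0,0,0],[0,0,0]], "spin": [-0.003,-0.006,-0.009,-0.012,-0.014]}}

```text
clock: 11.52
eef_pos: [0.5898, 0.2031, 0.1247]
ee_rot: [0.001, 0.8, 0.6, 0.001]
contact_force: [5.1, -2.3, 5.1]
grip_width: 0.0388
```

Run:
```python
from h import *
st(); d=snap("top","t9"); e=snap("side","s9")
for n,(m,p,_) in (("top",d),("side",e)):
    print(n,proj(m,np.array([.589-.03,.2007,.136])),proj(m,np.array([.589,.2007,.136])))
```

```text
t 11.52 p [0.5898, 0.2031, 0.1247] xhead 73.79 F [5.1, -2.3, 5.1] M [-0.3, -1.21, 1.02] w 0.0388 j7 -0.89
top [224.53497249 199.76278511] [224.73948189 188.87167695]
side [280.04729382 160.96823347] [292.0700672  160.94417784]
```

Call:
{"fn": "drive_tool", "kwargs": {"slide": [[0,0,0],[0,0,0],[0,0,0],[0,0,0],[0,0,0]], "spin": [0,0,0,0,0], "hand": 1}}

```text
clock: 12.03
eef_pos: [0.5881, 0.2032, 0.1238]
ee_rot: [-0.0, 0.8, 0.6, -0.0]
contact_force: [-0.6, -0.7, -0.0]
grip_width: 0.0853
```

Call:
{"fn": "drive_tool", "kwargs": {"slide": [[0,0,0.15],[0,0,0.35],[0,0,0.6],[0,0,0.8],[0,0,1.0]], "spin": [0,0,0,0,0]}}

```text
clock: 12.45
eef_pos: [0.5883, 0.2033, 0.276]
ee_rot: [-0.0, 0.8, 0.6, 0.0]
contact_force: [0.7, 0.6, -0.4]
grip_width: 0.0856
```

Run:
```python
from h import *
st(); a=snap("wrist","w10"); mark(*a); hexfit(*a)
```

```text
t 12.45 p [0.5883, 0.2033, 0.276] xhead 73.79 F [0.7, 0.6, -0.4] M [-0.05, -0.09, -0.01] w 0.0856 j7 -0.84
mark by C 171.72 by circle 171.95 circ [0.5891 0.2008 0.0382] 68
hex ang 44.25 width 0.03970619603455974 centre [0.5892257  0.20135256] ring mark 172.8979954220856 72
```

The ring moved about 6° (mark 177° to 172°), so step 1 is met. The nut's flats are now at 44° mod 60. Now to the spanner.

Call:
{"fn": "drive_tool", "kwargs": {"slide": [[-0.01,-0.19,0],[-0.02,-0.38,0],[-0.025,-0.57,0],[-0.03,-0.76,0],[-0.04,-0.953,0]], "spin": [-0.031,-0.062,-0.093,-0.124,-0.1548]}}

```text
clock: 12.92
eef_pos: [0.5822, 0.0591, 0.2739]
ee_rot: [-0.0, 0.922, 0.388, -0.0]
contact_force: [-0.0, -0.4, -0.6]
grip_width: 0.0854
```

Call:
{"fn": "drive_tool", "kwargs": {"slide": [[-0.01,-0.19,0],[-0.02,-0.38,0],[-0.025,-0.57,0],[-0.03,-0.76,0],[-0.04,-0.953,0]], "spin": [-0.031,-0.062,-0.093,-0.124,-0.1548]}}

```text
clock: 13.33
eef_pos: [0.5762, -0.0839, 0.2739]
ee_rot: [-0.0, 0.988, 0.155, -0.0]
contact_force: [0.3, 0.2, -0.6]
grip_width: 0.0855
```

Call:
{"fn": "drive_tool", "kwargs": {"slide": [[-0.01,-0.19,-0.1],[-0.02,-0.38,-0.2],[-0.025,-0.57,-0.3],[-0.03,-0.76,-0.4],[-0.04,-0.953,-0.5]], "spin": [-0.031,-0.062,-0.093,-0.124,-0.1548]}}

```text
clock: 13.75
eef_pos: [0.5702, -0.2268, 0.1982]
ee_rot: [-0.0, 0.996, -0.088, -0.0]
contact_force: [1.1, 0.1, -0.7]
grip_width: 0.0851
```

Call:
{"fn": "drive_tool", "kwargs": {"slide": [[0,0,-0.15],[0,0,-0.3],[0,0,-0.45],[0,0,-0.6],[0,0,-0.6]], "spin": [0,0,0,0,0]}}

```text
clock: 14.17
eef_pos: [0.5676, -0.2247, 0.1041]
ee_rot: [-0.001, 0.996, -0.085, -0.004]
contact_force: [-2.2, 0.4, -0.4]
grip_width: 0.0855
```

```bash
cat >> h.py <<'E'
def spanfit(m,p,d,z0=0.,guess=(.649,-.24)):
    P=cloud(m,d); a=p.astype(int); b,g,r=a[...,0],a[...,1],a[...,2]
    near=(np.hypot(P[...,0]-guess[0],P[...,1]-guess[1])<.2)&(d>0)
    B=P[near&(b>g+25)&(b>r+50)&(abs(P[...,2]-z0-.026)<.006)]
    print("blue",len(B),"z",np.round(np.percentile(B[:,2],[10,50,90]),4))
    c=B.mean(0)[:2]; ax=np.linalg.svd(B[:,:2]-c,full_matrices=False)[2][0]; ax*=np.sign(ax@(np.array(guess)-c))
    t=(B[:,:2]-c)@ax; print("heading",round(np.degrees(np.arctan2(ax[1],ax[0])),2),"ends",np.round(c+ax*np.percentile(t,1),4),np.round(c+ax*np.percentile(t,99),4))
    H=P[(np.hypot(P[...,0]-guess[0],P[...,1]-guess[1])<.05)&(abs(P[...,2]-z0-.016)<.004)&(b<g+25)&(d>0)]
    if len(H)>20:
        o=H[:,:2].mean(0); r=np.hypot(*(H[:,:2]-o).T); print("head mean",np.round(H.mean(0),4),"n",len(H),"bearing of head from handle mid",round(np.degrees(np.arctan2(*(o-c)[::-1])),2)); 
    return ax,c
E
python3 - <<'E'
from h import *
st(); m,p,d=snap("wrist","w11"); spanfit(m,p,d)
P=cloud(m,d)
M=(d>0)&(P[...,2]>.045)
for r in range(255,300,4):
    c=np.argwhere(M[r])[:,0]
    if len(c)>4: print(r,c[0],c[-1],np.round(np.percentile(P[r,c,2],[0,50,100]),4))
E
```

```text
t 14.17 p [0.5676, -0.2247, 0.1041] xhead -9.81 F [-2.2, 0.4, -0.4] M [0.01, 0.05, -0.01] w 0.0855 j7 -1.52
blue 2942 z [0.0261 0.0269 0.0277]
heading -9.89 ends [ 0.4672 -0.2087] [ 0.6184 -0.2351]
head mean [ 0.6504 -0.2404  0.0168] n 3093 bearing of head from handle mid -9.75
267 162 395 [0.1321 0.1341 0.136 ]
271 159 398 [0.1311 0.1375 0.1393]
275 157 400 [0.1309 0.141  0.1424]
279 148 409 [0.1314 0.1433 0.1455]
283 142 415 [0.1301 0.1434 0.1493]
287 138 419 [0.1308 0.1448 0.1513]
291 135 422 [0.1316 0.1476 0.1544]
295 132 425 [0.1312 0.1497 0.1564]
299 130 427 [0.1312 0.1519 0.1591]
```

View pics/w11.png

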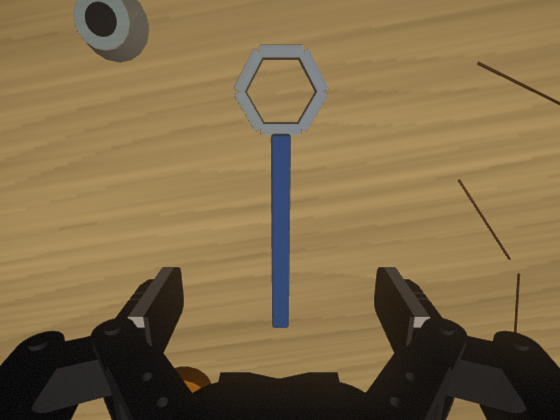

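The wrist view shows the spanner straight ahead: hole at (281,91), handle from (281,135) to (281,325), centred between the fingers; a cone at (103,20) is well clear. Descending.

Call:
{"fn": "drive_tool", "kwargs": {"slide": [[0,0,-0.2],[0,0,-0.4],[0,0,-0.55],[0,0,-0.68],[0,0,-0.7]], "spin": [0,0,0,0,0]}}

```text
clock: 14.63
eef_pos: [0.5694, -0.2252, 0.0023]
ee_rot: [-0.001, 0.996, -0.085, -0.002]
contact_force: [-0.5, -0.1, -0.3]
grip_width: 0.0855
```

Call:
{"fn": "drive_tool", "kwargs": {"slide": [[0,0,-0.02],[0,0,-0.05],[0,0,-0.05],[0,0,-0.05],[0,0,-0.05]], "spin": [0,0,0,0,0]}}

```text
clock: 15.05
eef_pos: [0.5712, -0.2259, -0.0022]
ee_rot: [0.0, 0.996, -0.086, 0.001]
contact_force: [0.1, 0.1, -0.9]
grip_width: 0.0852
```

Run:
```python
from h import *
st(); m,p,d=snap("wrist","w12"); P=cloud(m,d)
M=(d>0)&(P[...,2]>.012)&(p.max(-1)<90)
for r in range(255,290,4):
    c=np.argwhere(M[r])[:,0]
    if len(c)>4: print(r,c[0],c[-1],np.round(np.percentile(P[r,c,2],[0,50,100]),4))
```

```text
t 15.05 p [0.5712, -0.2259, -0.0022] xhead -9.81 F [0.1, 0.1, -0.9] M [0.02, -0.01, 0.02] w 0.0852 j7 -1.56
267 164 393 [0.0249 0.0281 0.0295]
271 160 397 [0.0254 0.0314 0.0328]
275 157 400 [0.0246 0.0345 0.0367]
279 149 408 [0.0244 0.0368 0.0391]
283 143 414 [0.0249 0.0373 0.0424]
287 138 419 [0.024  0.0383 0.0446]
```

Call:
{"fn": "drive_tool", "kwargs": {"slide": [[0,0,-0.02],[0,0,-0.04],[0,0,-0.04],[0,0,-0.04],[0,0,-0.04]], "spin": [0,0,0,0,0]}}

```text
clock: 15.52
eef_pos: [0.5705, -0.2256, -0.0095]
ee_rot: [-0.0, 0.996, -0.085, -0.0]
contact_force: [0.7, 0.7, 0.3]
grip_width: 0.0856
```

Call:
{"fn": "drive_tool", "kwargs": {"slide": [[0,0,0],[0,0,0],[0,0,0],[0,0,0],[0,0,0]], "spin": [0,0,0,0,0], "hand": 0, "newtons": 60}}

```text
clock: 15.93
eef_pos: [0.5706, -0.2257, -0.0093]
ee_rot: [-0.0, 0.996, -0.085, 0.0]
contact_force: [1.1, -0.8, -0.1]
grip_width: 0.0252
```

Call:
{"fn": "drive_tool", "kwargs": {"slide": [[0,0,0],[0,0,0],[0,0,0],[0,0,0],[0,0,0]], "spin": [0,0,0,0,0]}}

```text
clock: 16.35
eef_pos: [0.5707, -0.2257, -0.0091]
ee_rot: [0.0, 0.996, -0.085, 0.0]
contact_force: [-0.2, -0.1, 3.6]
grip_width: 0.013
```

Run:
```python
from h import *
st(); m,p,d=snap("wrist","w13"); spanfit(m,p,d)
```

```text
t 16.35 p [0.5707, -0.2257, -0.0091] xhead -9.81 F [-0.2, -0.1, 3.6] M [0.03, 0.21, -0.02] w 0.013 j7 -1.56
blue 6031 z [0.0262 0.0269 0.0276]
heading -10.11 ends [ 0.5308 -0.219 ] [ 0.6193 -0.2348]
head mean [ 0.6516 -0.2399  0.0168] n 11087 bearing of head from handle mid -9.66
```

Call:
{"fn": "drive_tool", "kwargs": {"slide": [[0,0,0.05],[0,0,0.15],[0,0,0.3],[0,0,0.45],[0,0,0.6]], "spin": [0,0,0,0,0]}}

```text
clock: 16.82
eef_pos: [0.5697, -0.2254, 0.0811]
ee_rot: [-0.0, 0.996, -0.085, -0.001]
contact_force: [1.0, -0.1, -4.1]
grip_width: 0.0128
```

Call:
{"fn": "drive_tool", "kwargs": {"slide": [[0,0,0.15],[0,0,0.35],[0,0,0.55],[0,0,0.75],[0,0,0.8]], "spin": [0,0,0,0,0]}}

```text
clock: 17.23
eef_pos: [0.5722, -0.226, 0.2058]
ee_rot: [0.001, 0.996, -0.085, 0.003]
contact_force: [1.3, -0.6, -1.7]
grip_width: 0.013
```

Run:
```python
from h import *
st(); m,p,d=snap("wrist","w14"); spanfit(m,p,d,.21)
```

```text
t 17.23 p [0.5722, -0.226, 0.2058] xhead -9.8 F [1.3, -0.6, -1.7] M [-0.06, -0.12, 0.04] w 0.013 j7 -1.5
blue 3516 z [0.241  0.2415 0.2419]
heading -10.25 ends [ 0.5313 -0.2191] [ 0.6207 -0.2352]
head mean [ 0.6529 -0.2403  0.2261] n 1344 bearing of head from handle mid -9.72
```

Call:
{"fn": "drive_tool", "kwargs": {"slide": [[0.012,0.116,0],[0.025,0.232,0],[0.038,0.348,0],[0.05,0.464,0],[0.063,0.58,0]], "spin": [0.0317,0.0633,0.095,0.1267,0.1583]}}

```text
clock: 17.7
eef_pos: [0.5789, -0.1376, 0.1983]
ee_rot: [-0.001, 0.986, 0.165, -0.002]
contact_force: [0.5, 0.0, -3.8]
grip_width: 0.0127
```

Call:
{"fn": "drive_tool", "kwargs": {"slide": [[0.012,0.116,0],[0.025,0.232,0],[0.038,0.348,0],[0.05,0.464,0],[0.063,0.58,0]], "spin": [0.0317,0.0633,0.095,0.1267,0.1583]}}

```text
clock: 18.12
eef_pos: [0.5883, -0.0508, 0.1984]
ee_rot: [-0.001, 0.915, 0.402, -0.001]
contact_force: [0.7, 0.1, -2.6]
grip_width: 0.0127
```

Call:
{"fn": "drive_tool", "kwargs": {"slide": [[0.012,0.116,0],[0.025,0.232,0],[0.038,0.348,0],[0.05,0.464,0],[0.063,0.58,0]], "spin": [0.0317,0.0633,0.095,0.1267,0.1583]}}

```text
clock: 18.53
eef_pos: [0.5978, 0.036, 0.1984]
ee_rot: [-0.001, 0.788, 0.615, -0.001]
contact_force: [0.1, -0.7, -3.6]
grip_width: 0.0128
```

Run:
```python
from h import *
s=st(); print(s["joints"])
```

```text
t 18.53 p [0.5978, 0.036, 0.1984] xhead 75.96 F [0.1, -0.7, -3.6] M [-0.0, 0.01, 0.03] w 0.0128 j7 -0.52
[ 0.37956589  0.3070575  -0.62811692  1.59354632  0.18435771  1.30434886
 -0.52056225]
```

Call:
{"fn": "drive_tool", "kwargs": {"slide": [[0.012,0.116,0],[0.025,0.232,0],[0.038,0.348,0],[0.05,0.464,0],[0.063,0.58,0]], "spin": [0.0317,0.0633,0.095,0.1267,0.1583]}}

```text
clock: 18.95
eef_pos: [0.6073, 0.1228, 0.1984]
ee_rot: [-0.001, 0.612, 0.79, -0.001]
contact_force: [0.6, 0.7, -3.9]
grip_width: 0.0127
```

Call:
{"fn": "drive_tool", "kwargs": {"slide": [[0,0,0],[0,0,0],[0,0,0],[0,0,0],[0,0,0]], "spin": [0,0,0,0,0]}}

```text
clock: 19.37
eef_pos: [0.6083, 0.1211, 0.2002]
ee_rot: [-0.0, 0.615, 0.788, -0.0]
contact_force: [-0.1, -0.6, -3.7]
grip_width: 0.0129
```

```bash
cat >> h.py <<'E'
def headfit(m,p,d,z0):
    """hole of the spanner head, top face at z0+.016: hole outline -> hexagon support fit"""
    P=cloud(m,d); gx,gy=C
    H=((abs(P[...,2]-z0-.016)<.005)&(np.hypot(P[...,0]-gx,P[...,1]-gy)<.05)&(d>0)).astype(np.uint8)
    H=cv2.morphologyEx(H,cv2.MORPH_CLOSE,np.ones((3,3)))
    cs,hi=cv2.findContours(H,cv2.RETR_CCOMP,cv2.CHAIN_APPROX_NONE)
    print("top z",np.median(P[H>0][:,2]))
    for nm,sel in (("hole",[c for c,h in zip(cs,hi[0]) if h[3]>=0]),("outer",[c for c,h in zip(cs,hi[0]) if h[3]<0])):
        if not sel: print(nm,"none"); continue
        c=max(sel,key=cv2.contourArea)[:,0,:]; Q=unproj_plane(m,c,z0+.016)[:,:2]; b=[]
        for t in np.arange(0,60,.25):
            N=np.array([[np.cos(np.radians(t+k)),np.sin(np.radians(t+k))] for k in (0,60,120)]); s=Q@N.T; b.append((np.ptp(s,axis=0).sum()/3,t,N,(s.max(0)+s.min(0))/2,np.ptp(s,axis=0)))
        w,t,N,mid,ws=min(b,key=lambda x:x[0]); print(nm,"ang",t,"widths",np.round(ws,4),"centre",np.round(np.linalg.lstsq(N,mid,rcond=None)[0],4))
E
python3 - <<'E'
from h import *
st(); m,p,d=snap("wrist","w15"); P=cloud(m,d); spanfit(m,p,d,.205,tuple(C)); headfit(m,p,d,.205); hexfit(m,p,d); mark(m,p,d)
M=(abs(P[...,2]-.1786)<.003)&(np.hypot(P[...,0]-C[0],P[...,1]-C[1])<.016)&(d>0); print("stub",cv2.minEnclosingCircle(P[M][:,:2].astype(np.float32)))
E
```

```text
t 19.37 p [0.6083, 0.1211, 0.2002] xhead 104.04 F [-0.1, -0.6, -3.7] M [-0.01, -0.0, -0.06] w 0.0129 j7 -0.21
blue 5918 z [0.2353 0.236  0.2367]
heading 104.03 ends [0.6178 0.0818] [0.5959 0.1695]
head mean [0.5886 0.2013 0.222 ] n 1807 bearing of head from handle mid 103.56
top z 0.22592544874430134
hole ang 44.0 widths [0.0422 0.042  0.0423] centre [0.5887 0.1982]
outer ang 44.0 widths [0.061  0.0617 0.061 ] centre [0.5888 0.198 ]
hex ang 44.5 width 0.03948548458077527 centre [0.58897837 0.20052111] ring mark 170.63068679374427 117
mark by C 170.98 by circle 167.7 circ [0.5886 0.1991 0.0372] 117
stub ((0.5889593362808228, 0.2006315290927887), 0.011990255676209927)
```

View pics/w15.png

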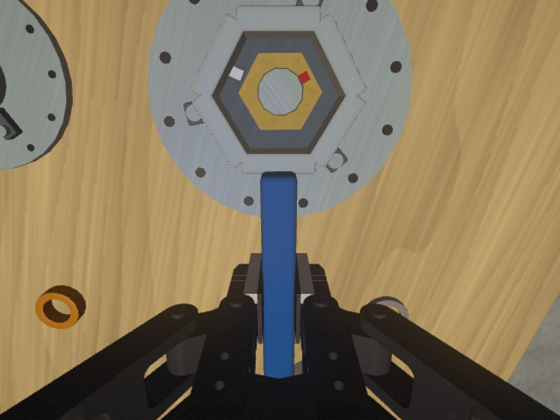

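Run:
```python
from h import *
import pickle
m,p,d=pickle.load(open("pics/w15.pkl","rb")); headfit(m,p,d,.2095); headfit(m,p,d,.2085)
```

```text
top z 0.2260672776072129
hole ang 44.0 widths [0.0423 0.042  0.0423] centre [0.5887 0.1982]
outer ang 44.0 widths [0.0589 0.06   0.0589] centre [0.5888 0.1978]
top z 0.2260514852679269
hole ang 44.0 widths [0.0424 0.0416 0.0422] centre [0.5887 0.1982]
outer ang 44.0 widths [0.0594 0.0605 0.0594] centre [0.5888 0.1978]
```

Call:
{"fn": "drive_tool", "kwargs": {"slide": [[0.002,0.016,-0.05],[0.002,0.016,-0.12],[0.002,0.016,-0.2],[0.002,0.016,-0.26],[0.002,0.016,-0.26]], "spin": [0,0,0,0,0]}}

```text
clock: 19.83
eef_pos: [0.6071, 0.1241, 0.1584]
ee_rot: [-0.001, 0.615, 0.789, -0.002]
contact_force: [-0.4, 0.4, -3.8]
grip_width: 0.0127
```

Call:
{"fn": "drive_tool", "kwargs": {"slide": [[0,0,0],[0,0,0],[0,0,0],[0,0,0],[0,0,0]], "spin": [0,0,0,0,0]}}

```text
clock: 20.25
eef_pos: [0.6089, 0.1248, 0.1622]
ee_rot: [0.0, 0.615, 0.789, 0.0]
contact_force: [-0.1, 0.3, -3.8]
grip_width: 0.0126
```

Run:
```python
from h import *
st(); m,p,d=snap("wrist","w16"); P=cloud(m,d)
H=P[(d>0)&(np.hypot(P[...,0]-C[0],P[...,1]-C[1])<.05)&(P[...,2]>.18)&(P[...,2]<.2)]; z=np.median(H[:,2]); print(z)
headfit(m,p,d,.17); hexfit(m,p,d)
M=(abs(P[...,2]-.1786)<.0025)&(np.hypot(P[...,0]-C[0],P[...,1]-C[1])<.015)&(d>0)
q=unproj_plane(m,np.argwhere(M)[:,::-1],.178)[:,:2]; print("stub",cv2.minEnclosingCircle(q.astype(np.float32)))
```

```text
t 20.25 p [0.6089, 0.1248, 0.1622] xhead 104.17 F [-0.1, 0.3, -3.8] M [-0.03, 0.0, -0.0] w 0.0126 j7 -0.23
0.18821996135585498
top z 0.18806124683757683
hole ang 44.25 widths [0.0423 0.0418 0.0424] centre [0.5891 0.2019]
outer ang 44.25 widths [0.0596 0.0603 0.0596] centre [0.5892 0.2016]
hex ang 44.5 width 0.03946409902275186 centre [0.58894451 0.20056718] ring mark 171.46231082347535 40
stub ((0.5889047384262085, 0.20063374936580658), 0.011742113158106804)
```

Call:
{"fn": "drive_tool", "kwargs": {"slide": [[0,-0.008,0],[0,-0.008,-0.02],[0,-0.008,-0.05],[0,-0.008,-0.08],[0,-0.008,-0.1]], "spin": [0,0,0,0,0]}}

```text
clock: 20.72
eef_pos: [0.6083, 0.1233, 0.1457]
ee_rot: [-0.0, 0.615, 0.789, -0.0]
contact_force: [-0.6, -0.3, -3.8]
grip_width: 0.0129
```

Run:
```python
from h import *
st(); m,p,d=snap("wrist","w17"); headfit(m,p,d,.1565)
P=cloud(m,d); M=(abs(P[...,2]-.1786)<.0025)&(np.hypot(P[...,0]-C[0],P[...,1]-C[1])<.015)&(d>0)
q=unproj_plane(m,np.argwhere(M)[:,::-1],.178)[:,:2]; print("stub",cv2.minEnclosingCircle(q.astype(np.float32)))
```

```text
t 20.72 p [0.6083, 0.1233, 0.1457] xhead 104.16 F [-0.6, -0.3, -3.8] M [0.01, 0.07, 0.03] w 0.0129 j7 -0.23
top z 0.17169540535220534
hole ang 44.25 widths [0.0422 0.0419 0.0421] centre [0.5886 0.2005]
outer ang 44.25 widths [0.0583 0.0594 0.0583] centre [0.5886 0.2001]
stub ((0.5889320373535156, 0.20044775307178497), 0.011836770921945572)
```

Call:
{"fn": "drive_tool", "kwargs": {"slide": [[0,0,-0.025],[0,0,-0.05],[0,0,-0.075],[0,0,-0.1],[0,0,-0.12]], "spin": [0,0,0,0,0]}}

```text
clock: 21.18
eef_pos: [0.6086, 0.1235, 0.1281]
ee_rot: [-0.0, 0.615, 0.789, -0.0]
contact_force: [0.3, 0.4, -3.5]
grip_width: 0.013
```

Run:
```python
from h import *
st(); m,p,d=snap("wrist","w18"); headfit(m,p,d,.137)
```

```text
t 21.18 p [0.6086, 0.1235, 0.1281] xhead 104.17 F [0.3, 0.4, -3.5] M [-0.04, -0.05, 0.02] w 0.013 j7 -0.24
top z 0.15412794225626442
hole ang 44.5 widths [0.0436 0.0436 0.0436] centre [0.5889 0.2006]
outer ang 44.25 widths [0.0592 0.0602 0.0592] centre [0.5889 0.2002]
```

Seated 1.3 mm above the ring, with the centre within 0.5 mm. Next, the arc about the nut axis.

Run:
```python
import numpy as np
v=np.array([.0196,-.0770])
def R(a): a=np.radians(a); return np.array([[np.cos(a),-np.sin(a)],[np.sin(a),np.cos(a)]])
for s in (0,15,30,45):
    b=R(-s)@v; print(s,[np.round((R(-k)@b-b)/.15,3).tolist() for k in (3,6,9,12,15)])
print([round(-k/180,4) for k in (3,6,9,12,15)])
```

```text
0 [[-0.027, -0.006], [-0.054, -0.011], [-0.082, -0.014], [-0.11, -0.016], [-0.137, -0.016]]
15 [[-0.028, 0.001], [-0.055, 0.004], [-0.083, 0.008], [-0.11, 0.013], [-0.137, 0.02]]
30 [[-0.026, 0.008], [-0.053, 0.018], [-0.078, 0.029], [-0.103, 0.041], [-0.127, 0.055]]
45 [[-0.023, 0.015], [-0.046, 0.031], [-0.068, 0.048], [-0.089, 0.066], [-0.109, 0.086]]
[-0.0167, -0.0333, -0.05, -0.0667, -0.0833]
```

Call:
{"fn": "drive_tool", "kwargs": {"slide": [[-0.027,-0.006,0],[-0.054,-0.011,0],[-0.082,-0.014,0],[-0.11,-0.016,0],[-0.137,-0.016,0]], "spin": [-0.0167,-0.0333,-0.05,-0.0667,-0.0833]}}

```text
clock: 21.65
eef_pos: [0.589, 0.121, 0.1289]
ee_rot: [0.001, 0.713, 0.701, 0.001]
contact_force: [4.8, -0.8, -6.6]
grip_width: 0.0125
```

Run:
```python
from h import *
st(); m,p,d=snap("wrist","w19"); headfit(m,p,d,.137); mark(m,p,d)
```

```text
t 21.65 p [0.589, 0.121, 0.1289] xhead 89.07 F [4.8, -0.8, -6.6] M [-0.1, -1.09, 0.76] w 0.0125 j7 -0.49
top z 0.15455765826246598
hole ang 37.75 widths [0.0446 0.0448 0.0447] centre [0.5889 0.2006]
outer ang 29.75 widths [0.0594 0.0599 0.0594] centre [0.5888 0.2004]
mark by C 166.43 by circle 166.1 circ [0.5889 0.2005 0.0381] 51
```

Call:
{"fn": "drive_tool", "kwargs": {"slide": [[-0.028,0.001,0],[-0.055,0.004,0],[-0.083,0.008,0],[-0.11,0.013,0],[-0.137,0.02,0]], "spin": [-0.0167,-0.0333,-0.05,-0.0667,-0.0833]}}

```text
clock: 22.12
eef_pos: [0.5684, 0.1238, 0.1288]
ee_rot: [0.001, 0.798, 0.603, 0.001]
contact_force: [4.3, -1.2, -7.0]
grip_width: 0.0129
```

Run:
```python
from h import *
st(); m,p,d=snap("wrist","w20"); headfit(m,p,d,.137); mark(m,p,d); hexfit(m,p,d)
```

```text
t 22.12 p [0.5684, 0.1238, 0.1288] xhead 74.15 F [4.3, -1.2, -7.0] M [-0.3, -1.1, 0.75] w 0.0129 j7 -0.74
top z 0.15455838773641478
hole ang 22.75 widths [0.0448 0.0448 0.0447] centre [0.5888 0.2006]
outer ang 15.0 widths [0.0594 0.0603 0.0594] centre [0.5888 0.2003]
mark by C 151.56 by circle 151.23 circ [0.5888 0.2006 0.0381] 53
hex ang 25.75 width 0.03934540746565473 centre [0.58893318 0.20052404] ring mark 151.56093604347237 70
```

Call:
{"fn": "drive_tool", "kwargs": {"slide": [[-0.026,0.008,0],[-0.053,0.018,0],[-0.078,0.029,0],[-0.103,0.041,0],[-0.127,0.055,0]], "spin": [-0.0167,-0.0333,-0.05,-0.0667,-0.0833]}}

```text
clock: 22.58
eef_pos: [0.5493, 0.1318, 0.1288]
ee_rot: [0.001, 0.87, 0.494, 0.0]
contact_force: [3.7, -2.2, -4.9]
grip_width: 0.0123
```

Call:
{"fn": "drive_tool", "kwargs": {"slide": [[-0.023,0.015,0],[-0.046,0.031,0],[-0.068,0.048,0],[-0.089,0.066,0],[-0.109,0.086,0]], "spin": [-0.0167,-0.0333,-0.05,-0.0667,-0.0833]}}

```text
clock: 23.0
eef_pos: [0.5328, 0.1444, 0.1288]
ee_rot: [0.001, 0.927, 0.376, 0.0]
contact_force: [3.6, -4.0, -4.8]
grip_width: 0.0131
```

Run:
```python
from h import *
st(); m,p,d=snap("wrist","w21"); headfit(m,p,d,.137); mark(m,p,d); hexfit(m,p,d)
v=np.array([.0196,-.0770])
def R(a): a=np.radians(a); return np.array([[np.cos(a),-np.sin(a)],[np.sin(a),np.cos(a)]])
b=R(-60)@v; print([np.round((R(-k)@b-b)/.15,3).tolist() for k in (2,4,6,8)])
b=R(-68)@v; print([np.round((R(k)@b-b)/.15,3).tolist() for k in (2,4,6,8)])
```

```text
t 23.0 p [0.5328, 0.1444, 0.1288] xhead 44.19 F [3.6, -4.0, -4.8] M [-0.81, -0.72, 0.77] w 0.0131 j7 -1.27
top z 0.1545670602207103
hole ang 53.0 widths [0.0447 0.0448 0.0447] centre [0.5889 0.2006]
outer ang 45.0 widths [0.0603 0.0594 0.0594] centre [0.5887 0.2004]
mark by C 122.0 by circle 122.06 circ [0.589  0.2007 0.0381] 61
hex ang 56.0 width 0.039335744955187116 centre [0.58893182 0.20051113] ring mark 121.73249375092338 75
[[-0.013, 0.013], [-0.025, 0.027], [-0.037, 0.042], [-0.048, 0.056]]
[[0.011, -0.015], [0.023, -0.029], [0.035, -0.043], [0.048, -0.056]]
```

Call:
{"fn": "drive_tool", "kwargs": {"slide": [[-0.013,0.013,0],[-0.025,0.027,0],[-0.037,0.042,0],[-0.048,0.056,0],[-0.048,0.056,0]], "spin": [-0.0111,-0.0222,-0.0333,-0.0444,-0.0444]}}

```text
clock: 23.47
eef_pos: [0.5252, 0.1532, 0.1287]
ee_rot: [0.001, 0.95, 0.311, 0.0]
contact_force: [2.6, -3.1, -4.9]
grip_width: 0.0126
```

Call:
{"fn": "drive_tool", "kwargs": {"slide": [[0.011,-0.015,0],[0.023,-0.029,0],[0.035,-0.043,0],[0.048,-0.056,0],[0.048,-0.056,0]], "spin": [0.0111,0.0222,0.0333,0.0444,0.0444]}}

```text
clock: 23.88
eef_pos: [0.5324, 0.1451, 0.1286]
ee_rot: [-0.0, 0.926, 0.378, -0.0]
contact_force: [-0.3, 0.3, -3.5]
grip_width: 0.0128
```

Run:
```python
from h import *
st(); m,p,d=snap("wrist","w22"); headfit(m,p,d,.137); mark(m,p,d); hexfit(m,p,d)
```

```text
t 23.88 p [0.5324, 0.1451, 0.1286] xhead 44.4 F [-0.3, 0.3, -3.5] M [-0.03, -0.06, -0.03] w 0.0128 j7 -1.27
top z 0.15464931508873883
hole ang 48.0 widths [0.0436 0.0436 0.0435] centre [0.5889 0.2006]
outer ang 44.5 widths [0.0605 0.0594 0.0594] centre [0.5888 0.2004]
mark by C 113.79 by circle 113.59 circ [0.5889 0.2006 0.038 ] 104
hex ang 48.0 width 0.03932143809400209 centre [0.5889153  0.20052227] ring mark 113.63685609041694 124
```

Call:
{"fn": "drive_tool", "kwargs": {"slide": [[0,0,0.03],[0,0,0.08],[0,0,0.15],[0,0,0.25],[0,0,0.35]], "spin": [0,0,0,0,0]}}

```text
clock: 24.35
eef_pos: [0.5321, 0.1456, 0.1827]
ee_rot: [-0.0, 0.926, 0.376, 0.0]
contact_force: [-0.2, -1.1, -3.3]
grip_width: 0.0126
```

Call:
{"fn": "drive_tool", "kwargs": {"slide": [[0,0,0.05],[0,0,0.1],[0,0,0.15],[0,0,0.2],[0,0,0.25]], "spin": [0,0,0,0,0]}}

```text
clock: 24.77
eef_pos: [0.5319, 0.1452, 0.219]
ee_rot: [-0.0, 0.927, 0.376, -0.0]
contact_force: [0.2, -0.4, -4.7]
grip_width: 0.0128
```

Run:
```python
from h import *
st(); m,p,d=snap("wrist","w23"); headfit(m,p,d,.2265); mark(m,p,d)
```

```text
t 24.77 p [0.5319, 0.1452, 0.219] xhead 44.19 F [0.2, -0.4, -4.7] M [-0.01, -0.01, 0.06] w 0.0128 j7 -1.23
top z 0.24496244155434674
hole ang 44.25 widths [0.0419 0.0424 0.0423] centre [0.5889 0.2006]
outer ang 44.25 widths [0.0609 0.0598 0.0598] centre [0.5886 0.2003]
mark by C 114.25 by circle 113.93 circ [0.5889 0.2006 0.0379] 149
```

The spanner is free and the ring is still at about 63°. Taking the spanner back to its old place on the bench.

Call:
{"fn": "drive_tool", "kwargs": {"slide": [[0.017,-0.165,0],[0.034,-0.33,0],[0.051,-0.495,0],[0.068,-0.66,0],[0.085,-0.825,0]], "spin": [-0.02,-0.04,-0.06,-0.08,-0.1]}}

```text
clock: 25.23
eef_pos: [0.5448, 0.0202, 0.2185]
ee_rot: [-0.0, 0.974, 0.225, -0.0]
contact_force: [0.7, -0.5, -4.1]
grip_width: 0.0126
```

Call:
{"fn": "drive_tool", "kwargs": {"slide": [[0.017,-0.165,0],[0.034,-0.33,0],[0.051,-0.495,0],[0.068,-0.66,0],[0.085,-0.825,0]], "spin": [-0.02,-0.04,-0.06,-0.08,-0.1]}}

```text
clock: 25.65
eef_pos: [0.5578, -0.1047, 0.2186]
ee_rot: [-0.0, 0.998, 0.068, -0.0]
contact_force: [-0.2, 0.7, -3.8]
grip_width: 0.0129
```

Call:
{"fn": "drive_tool", "kwargs": {"slide": [[0.017,-0.165,0],[0.034,-0.33,0],[0.051,-0.495,0],[0.068,-0.66,0],[0.085,-0.825,0]], "spin": [-0.02,-0.04,-0.06,-0.08,-0.1]}}

```text
clock: 26.07
eef_pos: [0.5706, -0.2285, 0.2186]
ee_rot: [0.0, 0.996, -0.089, -0.0]
contact_force: [0.1, -0.5, -3.9]
grip_width: 0.0128
```

Call:
{"fn": "drive_tool", "kwargs": {"slide": [[0,0,-0.15],[0,0,-0.35],[0,0,-0.55],[0,0,-0.75],[0,0,-0.9]], "spin": [0,0,0,0,0]}}

```text
clock: 26.48
eef_pos: [0.5696, -0.227, 0.0808]
ee_rot: [-0.0, 0.996, -0.087, -0.001]
contact_force: [-0.1, 0.3, -5.3]
grip_width: 0.0129
```

Call:
{"fn": "drive_tool", "kwargs": {"slide": [[0,0,-0.15],[0,0,-0.3],[0,0,-0.4],[0,0,-0.45],[0,0,-0.45]], "spin": [0,0,0,0,0]}}

```text
clock: 26.9
eef_pos: [0.5693, -0.2265, 0.0141]
ee_rot: [-0.0, 0.996, -0.086, -0.002]
contact_force: [-0.9, 0.6, -3.8]
grip_width: 0.013
```

Run:
```python
from h import *
st(); m,p,d=snap("wrist","w24"); P=cloud(m,d); spanfit(m,p,d,.016)
```

```text
t 26.9 p [0.5693, -0.2265, 0.0141] xhead -9.92 F [-0.9, 0.6, -3.8] M [0.03, 0.01, -0.02] w 0.013 j7 -1.54
blue 5 z [0.0478 0.048  0.048 ]
heading -5.2 ends [ 0.5392 -0.2256] [ 0.6177 -0.2327]
head mean [ 0.65   -0.2407  0.0321] n 1277 bearing of head from handle mid -10.2
```

Call:
{"fn": "drive_tool", "kwargs": {"slide": [[0,0,-0.05],[0,0,-0.1],[0,0,-0.13],[0,0,-0.15],[0,0,-0.16]], "spin": [0,0,0,0,0]}}

```text
clock: 27.37
eef_pos: [0.5702, -0.2259, -0.0083]
ee_rot: [-0.0, 0.996, -0.086, -0.0]
contact_force: [-0.0, 0.1, -3.3]
grip_width: 0.0127
```

Run:
```python
from h import *
st(); m,p,d=snap("wrist","w25"); P=cloud(m,d); spanfit(m,p,d,.001)
```

```text
t 27.37 p [0.5702, -0.2259, -0.0083] xhead -9.81 F [-0.0, 0.1, -3.3] M [0.0, 0.03, 0.01] w 0.0127 j7 -1.55
blue 6024 z [0.0269 0.0277 0.0284]
heading -10.13 ends [ 0.5301 -0.2191] [ 0.6189 -0.235 ]
head mean [ 0.6511 -0.2401  0.0175] n 11062 bearing of head from handle mid -9.68
```

Still 0.7 mm up. I'll lower to touch, release, rise and check.

Call:
{"fn": "drive_tool", "kwargs": {"slide": [[0,0,-0.002],[0,0,-0.005],[0,0,-0.005],[0,0,-0.005],[0,0,-0.005]], "spin": [0,0,0,0,0]}}

```text
clock: 27.83
eef_pos: [0.5705, -0.226, -0.0084]
ee_rot: [0.0, 0.996, -0.085, 0.0]
contact_force: [-0.1, 0.6, -3.9]
grip_width: 0.0128
```

Call:
{"fn": "drive_tool", "kwargs": {"slide": [[0,0,0],[0,0,0],[0,0,0],[0,0,0],[0,0,0]], "spin": [0,0,0,0,0], "hand": 1}}

```text
clock: 28.25
eef_pos: [0.5706, -0.2261, -0.0084]
ee_rot: [0.0, 0.996, -0.086, 0.0]
contact_force: [-0.5, 0.8, 0.4]
grip_width: 0.0727
```

Call:
{"fn": "drive_tool", "kwargs": {"slide": [[0,0,0.1],[0,0,0.3],[0,0,0.55],[0,0,0.8],[0,0,1.0]], "spin": [0,0,0,0,0]}}

```text
clock: 28.67
eef_pos: [0.5709, -0.226, 0.1445]
ee_rot: [0.0, 0.996, -0.085, 0.001]
contact_force: [0.6, 0.7, -0.1]
grip_width: 0.085
```

Call:
{"fn": "drive_tool", "kwargs": {"slide": [[0,0,0.2],[0,0,0.4],[0,0,0.6],[0,0,0.6],[0,0,0.6]], "spin": [0,0,0,0,0]}}

```text
clock: 29.08
eef_pos: [0.5715, -0.2262, 0.2336]
ee_rot: [0.001, 0.996, -0.085, 0.002]
contact_force: [-0.3, 0.5, -0.6]
grip_width: 0.085
```

Run:
```python
from h import *
st(); m,p,d=snap("wrist","w26"); spanfit(m,p,d,0.)
t=snap("top","t26"); q=snap("side","s26")
cv2.imwrite("pics/v26.png",np.hstack([t[1],q[1]])[:, :1120][::1]); cv2.imwrite("pics/v26.png",cv2.resize(cv2.imread("pics/v26.png"),(800,300),interpolation=cv2.INTER_AREA))
a=cv2.imread("pics/top0.png")
for n in ("top","side"):
    for k in ("collar","seal","cone0","brush"): print(n,k,[(round(r["conf"],2),np.round(r["centre"],3).tolist()) for r in finder.pinpoint(k,n)][:2])
P=cloud(t[0],t[2]); M=(t[1].min(-1)>120)
f=np.abs(t[1].astype(int)-a).max(-1); f=(f>60).astype(np.uint8); n,_,s,c=cv2.connectedComponentsWithStats(f)
print([(s[i].tolist(),c[i].round().tolist()) for i in range(1,n) if s[i,4]>12])
```

```text
t 29.08 p [0.5715, -0.2262, 0.2336] xhead -9.81 F [-0.3, 0.5, -0.6] M [0.02, 0.02, 0.0] w 0.085 j7 -1.49
blue 1303 z [0.026  0.0269 0.0279]
heading -9.91 ends [ 0.4676 -0.2083] [ 0.6179 -0.2346]
head mean [ 0.6497 -0.2398  0.0169] n 1253 bearing of head from handle mid -9.74
top collar [(0.71, [0.394, -0.1, 0.001])]
top seal [(0.51, [0.778, -0.021, -0.001]), (0.16, [0.587, 0.198, 0.133])]
top cone0 [(0.73, [0.739, -0.264, 0.0]), (0.73, [0.712, -0.133, -0.001])]
top brush [(0.76, [0.664, 0.37, -0.004])]
side collar [(0.98, [0.396, -0.1, 0.0])]
side seal [(0.78, [0.776, -0.019, 0.0])]
side cone0 [(0.82, [0.712, -0.132, 0.002]), (0.62, [0.74, -0.268, 0.0])]
side brush []
[([363, 125, 131, 295, 20538], [429.0, 275.0]), ([476, 180, 11, 33, 128], [483.0, 198.0]), ([212, 192, 5, 4, 14], [214.0, 193.0]), ([541, 354, 19, 24, 305], [551.0, 365.0]), ([298, 391, 40, 29, 248], [317.0, 405.0]), ([260, 396, 12, 24, 131], [266.0, 409.0]), ([282, 398, 11, 19, 82], [287.0, 407.0]), ([290, 402, 7, 11, 44], [294.0, 407.0]), ([288, 406, 25, 14, 94], [300.0, 413.0]), ([302, 413, 10, 7, 33], [308.0, 417.0])]
```

View pics/v26.png

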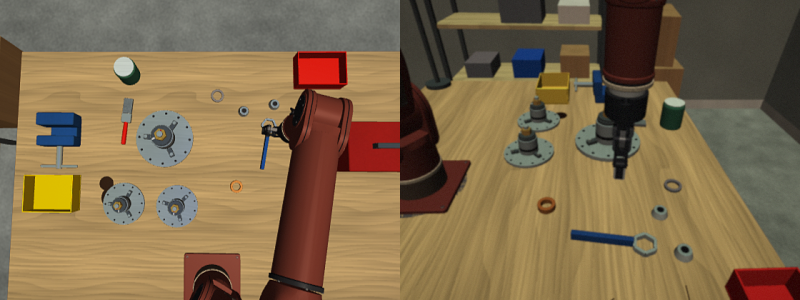

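The spanner lies flat on the bench at its old place: head top 16.9 mm and handle top 26.9 mm, the same as before the start. The bystanders haven't moved and the gripper is clear. Handing in.

```bash
python3 -c "
from h import *
print(env.job_done()); st()"
```

```text
the job is handed in; nothing more can be done
None
the job is handed in; nothing more can be done
```

The job is done and handed in at about 29 s of the 72 s allowed. No verdict was reported.

**What I did**
- **Finger-tight:** I gripped the nut's flats and turned it about 47° clockwise. The torque rose from 0.3 to 1.0 N m, and the white mark showed the ring had moved about 6°.
- **Spanner on the nut:** I seated it about 1 mm above the ring, centred to within about 0.5 mm.
- **One flat:** I turned nut and ring until the ring stood about 63° from its start (the limits are 50 to 80°). I eased the spanner back into its play and lifted it with no sign of binding.
- **Spanner back:** I laid it on the bench where it had been.

**Last checks**
- **Ring:** about 63° by the white mark, measured after the spanner was lifted off.
- **Spanner:** its heights on the bench match those before the start, so it lies flat. The gripper is open and well above it.
- **Bystanders:** all were found in the last pictures except one miss of the brush in the side view. A before/after comparison of the top view showed no change where they stand.

**What disagreed or went wrong**
- **Fingertips:** the depth images put them 17 to 27 mm behind the reported TCP, not 19 mm ahead as described. My first close therefore pinched the shaft stub, with about 8 N of upward force. I opened, went about 35 mm lower, and after that relied on the measured fingertip position.
- **Set-down height:** the spanner was still about 0.7 mm above the bench when I let it go.

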